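# Turn the specimen lamp up by three clicks

## Task

Turn the specimen lamp up by exactly three clicks: move the red grip of its index lever three notches from where it stands now towards the yellow stud, one notch at a time, letting the lever rest for about half a second in each notch before the next. Never go beyond the third notch, and let go of the lever when it sits there.

Things in the scene. Friction and masses are not known exactly. Their poses are not given: they have to be found in the camera images.
- dimmer (a joint): index lever, hinge on the vertical axis of the lamp base (rad). 0: points to the base's -x; positive: grip swings to the base's +y. Nine notches 0.28 apart, from -1.12 to 1.12. Starts at rest in notch -0.28, 0 or 0.28. A spring centres it in each notch; 4 to 6 N sideways at the grip moves it out of a notch; past halfway it jumps to the next notch and stays. Stops 0.06 beyond the end notches.
- dimmer_grip (a point): point on the axis of the lever's grip, 75 mm above the table. Grip: upright red post with black rings, 16 mm diameter (18 mm at its foot), 40 to 95 mm above the table, 85 mm from the hinge axis; a notch is 24 mm of its path. Below it only the flat aluminium arm, 11 mm wide, top 41 mm above the table, leading to the hub. The point's x points to the hinge axis, z up.
- lamp_base: specimen lamp, fixed: grey round base 208 mm across, deck 30 mm above the table with nine white ticks, one per notch. Origin on the lever's hinge axis at table height, z up; its -x side, with lever and dial, roughly faces the robot. On its +x side, 72 mm from the axis, a goose-neck rises to 255 mm and carries the lamp head away to +x, over an amethyst in a dish.
- bright_stud: yellow stud marking the bright end of the dial: disc 20 mm across, 6 mm high, on the deck (origin at its underside, 30 mm above the table), 85 mm from the hinge axis at lever angle +1.52 or -1.52 rad, just beyond the last notch. A like blue stud marks the dim end, opposite; the side of each varies.

How it is judged:
By the outcome, as a careful person would: the job done as asked, in the order asked, and still so for the second after the job is handed in, with the robot touching nothing.
It also fails if it takes over 35 s, if anything falls off the work surface, if the arm or the gripper's body presses on something with over 40 N, if the wrist force passes 120 N, or if a joint passes its speed limit or range.

## Robot

A 7-joint arm with a two-finger parallel gripper is mounted at the origin on a cart in front of the work surface, level with it; the furniture and walls round the work are solid. World frame = base frame: x ahead of the robot, y to its left, z up, the work surface at z = 0. Lengths are in m, angles in rad, forces in N, time in s.
With the tool pointing down it reaches from about 0.4 to 0.875 m from the base axis. Payload 4.4 kg.
Tool frame: the origin (TCP) lies midway between the tips of the shut fingers; the grasp point (between the pads) lies 19 mm behind it (env.grip_depth is the distance from the TCP to the grasp point, in m); z points along the fingers, y is the line along which they close (so a half turn about z gives the same grasp; the last joint's range is limited). The gripper opens to 85 mm and grips with 20 to 120 N. Pads are 22 mm wide; open, the fingers measure 114 mm over their backs; the gripper's body (76 mm by 85 mm) begins 54 mm behind the grasp point. The pads swing forward as they close: fully open they stand 13 mm farther back than shut.
Start: joints at [-1.359, 0.628, 0.038, 1.517, -0.027, 0.996, -0.02], TCP at [0.178, 0.625, 0.231] pointing down, gripper open.
Joint ranges: [-3.06, 3.06], [-0.37, 2.12], [-1.25, 1.32], [0.18, 2.47], [-1.1, 4.24], [0.23, 1.98], [-2.94, 2.94]. Speed limits (rad/s): [2.57, 2.57, 3.14, 3.14, 3.14, 3.14, 3.14].

## Interface

Orientations are given as [roll, pitch, yaw] about the fixed x, y, z axes, in that order (R = Rz(yaw) Ry(pitch) Rx(roll)).
In Python, from rig import env gives the robot as it stands.
- The arm moves only by the tool arm_command, never from a script. Its argument "rows" is a list of rows, each a list of 7 numbers: the opening, from 0 (shut) to 1 (fully open), then the shift along the tool's x, y, z in cm, then the turn, a rotation vector about the tool's x, y, z in rad. A call has 1 to 12 rows; each row is the pose to reach, as a shift and turn from the pose commanded when the call began, along the tool's axes at that moment; what a row does not reach only later rows make up. A row lasts 1/12 s, in which the tool goes at most 41.7 mm and 7.16 degrees, less where a joint would pass 70% of its speed; a pose out of reach is approached as far as the arm can. A call with a gripper value outside its range is refused whole. The fingers move at their own pace and stop on an object; "newtons" is the grip in N (left out, the last holds). Time passes only in rows, so rows that repeat a pose let the fingers close. It gives the time, the measured TCP pose, the force, the opening and the grip force at its end, in the units of the state.
- env.state(): the state, without advancing time (a new reading comes with each control period).
- env.grab_frame(name): name is "scene" or "side" or "wrist"; returns a dict with "img" (400x640x3 uint8, blue, green, red), "vfov" (degrees; the focal length in pixels is half the picture's height over the tangent of half this angle, whatever the lens; pixels are square), "cx", "cy" (the principal point, pixels), "rvec" (rotation vector, rad) and "tvec" (3), from world to camera coordinates, as OpenCV has them; the wrist camera has in their place "T_tool_cam" (4x4, takes a point from camera to tool coordinates, whose origin is the TCP and whose axes are the flange's). Camera axes: x right, y down, z forward; pixel columns grow to the right and rows downward; lengths in m; the calibration is good to about 2 mm. A picture is of the moment at which its call begins: read the wrist's pose just before it. There is no depth.
- env.finish_job(): hands the job in; it is judged then, once.
The state is a dict: "time": time; "joints": joint angles; "joint_velocities": joint speeds; "joint_torque": joint torques, N m; "tool_pos": TCP position; "tcp_rot": TCP orientation; "force": force on the tool from outside, world axes, zero at the start; "moment": the same for the moment, N m; "gripper_width": finger opening in m; "grasp_force": force on a finger pad.
Only numpy, scipy, OpenCV 4.12 (cv2) and the standard library are available. Lean on these libraries where they do the work, as an engineer would, in place of code of your own. Each camera call takes 0.05 s, during which the arm holds its last target. There are 200 camera calls.

## Working session

There is one attempt and no reset: what is moved stays moved. The work goes in short steps, Python scripts to look and compute and a tool call to move; the robot and the scene stay as the last step left them, time stands still between calls to the robot, and variables do not carry over. Pictures are saved under pics/ and viewed, at most 10 in all, crops included, and the job is handed in when it is done.

Besides the shell and the picture viewer there is one more tool, called in YAML: its name, and indented under it one key for each argument. arm_command: Moves the arm, as the interface text tells. Its arguments: {"type":"object","properties":{"rows":{"type":"array","items":{"type":"array","items":{"type":"number"}}},"newtons":{"type":"number"}},"required":["rows"]}

```bash
mkdir -p pics; cat > h.py <<'E'
import numpy as np, cv2
from rig import env
from scipy.spatial.transform import Rotation as R
def cam(f):
    h=f["img"].shape[0]; F=h/2/np.tan(np.radians(f["vfov"])/2)
    return np.array([[F,0,f["cx"]],[0,F,f["cy"]],[0,0,1]])
def ext(f,st=None):
    if "rvec" in f: return cv2.Rodrigues(np.array(f["rvec"],float))[0],np.array(f["tvec"],float).ravel()
    T=np.eye(4);T[:3,:3]=R.from_euler("xyz",st["tcp_rot"]).as_matrix();T[:3,3]=st["tool_pos"]
    W=np.linalg.inv(T@np.array(f["T_tool_cam"]));return W[:3,:3],W[:3,3]
def ray(f,u,v,z,st=None):
    r,t=ext(f,st);d=r.T@np.linalg.inv(cam(f))@[u,v,1];o=-r.T@t
    return o+d*(z-o[2])/d[2]
def proj(f,p,st=None):
    r,t=ext(f,st);q=cam(f)@(r@np.asarray(p)+t);return q[:2]/q[2]
E
python3 - <<'E'
from h import *
st=env.state();print(st)
for n in("scene","side"):
    f=env.grab_frame(n);cv2.imwrite(f"pics/{n}0.png",f["img"]);print(n,f["vfov"],f["cx"],f["cy"],-ext(f)[0].T@ext(f)[1])
    np.save(f"{n}0.npy",f,allow_pickle=True)
E
```

```text
{'time': 0.0, 'joints': array([-1.35879179,  0.62934757,  0.03847447,  1.51838999, -0.0269636 ,
        0.99631453, -0.02002229]), 'joint_velocities': array([-0.00169852, -0.00074665, -0.00143738,  0.00034435,  0.00022065,
        0.00159747,  0.00081293]), 'joint_torque': array([ 1.56739679e-04, -5.63406873e+01,  1.22624137e+00, -1.93440664e+01,
        1.09669747e-02,  1.04457469e-02, -3.81028286e-06]), 'tool_pos': array([0.17808447, 0.62446032, 0.23038174]), 'tcp_rot': array([-3.13965327e+00,  7.59888386e-05,  2.86375892e+00]), 'force': array([ 0.07170127,  0.66203759, -0.63103115]), 'moment': array([-0.02751383, -0.01386713, -0.01846394]), 'grasp_force': 0.0, 'gripper_width': 0.08534388380995145}
scene 45.11820184800104 319.2550990500605 201.46185815853397 [ 0.06625237 -0.22399055  0.70239857]
side 51.645545479590524 320.89983153199455 195.79892546912103 [ 0.73777829 -0.57127831  0.64056129]
```

View pics/scene0.png

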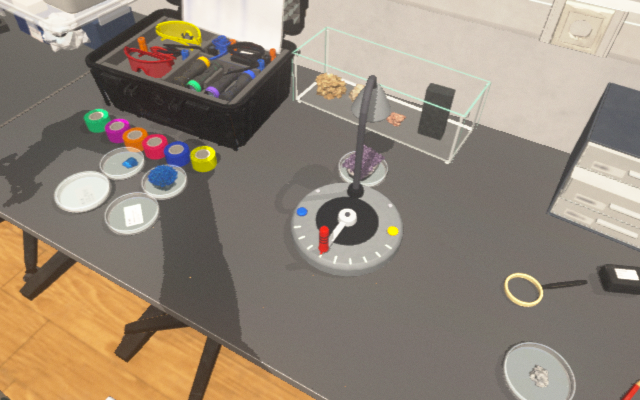

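View pics/side0.png

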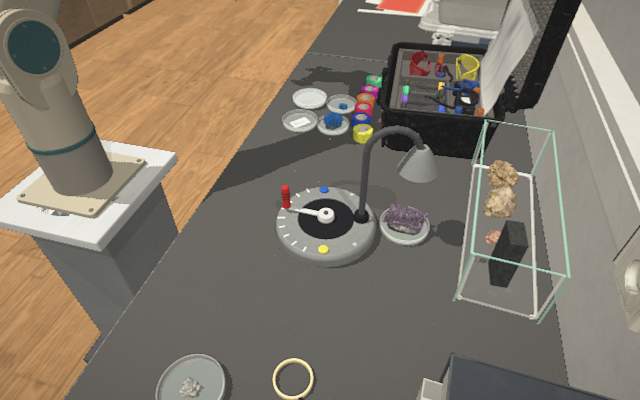

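The scene picture shows the yellow stud at (393,231), the blue at (302,212), and the red grip around (324,240). In the side picture they are at (323,250), (324,190) and (286,197). I'll triangulate from colour masks.

```bash
python3 - <<'E'
from h import *
P={}
for n,w in(("scene",(280,180,420,275)),("side",(270,175,380,265))):
    f=np.load(f"{n}0.npy",allow_pickle=True).item();x0,y0,x1,y1=w
    c=f["img"][y0:y1,x0:x1];H=cv2.cvtColor(c,cv2.COLOR_BGR2HSV)
    for k,a,b in(("yel",(22,150,120),(35,255,255)),("blu",(100,150,80),(125,255,255)),("red",(0,150,60),(8,255,255))):
        m=cv2.inRange(H,a,b);ys,xs=np.nonzero(m);ok=ys>-1
        u,v=xs.mean()+x0,ys.mean()+y0
        P[n,k]=(u,v,f)
        print(n,k,len(xs),round(u,1),round(v,1),"v",ys.min()+y0,ys.max()+y0,ray(f,u,v,.036 if k!="red" else .0675).round(4))
        if k=="red":
            for e in(ys.min(),ys.max()): print("  u at",e+y0,xs[abs(ys-e)<3].mean()+x0)
A={}
for k in("yel","blu","red"):
    M=[cam(P[n,k][2])@np.column_stack(ext(P[n,k][2])) for n in("scene","side")]
    X=cv2.triangulatePoints(M[0],M[1],np.array(P["scene",k][:2]),np.array(P["side",k][:2]));A[k]=(X[:3]/X[3]).ravel();print(k,A[k].round(4))
c=(A["yel"]+A["blu"])/2;y=A["yel"]-A["blu"];print("dist",np.linalg.norm(y))
r=(A["red"]-c)[:2];print("c",c,"r",np.linalg.norm(r))
# stud chord: 2*85*sin(1.52)=.1698; sits 85*cos1.52=4.3mm on -x side
E
```

```text
scene yel 83 392.3 230.6 v 226 235 [ 0.6059 -0.0825  0.036 ]
scene blu 62 301.4 211.2 v 208 215 [0.5644 0.0809 0.036 ]
scene red 213 323.4 238.8 v 226 253 [0.5067 0.0036 0.0675]
  u at 226 323.8181818181818
  u at 253 322.27272727272725
side yel 39 323.4 249.3 v 246 253 [ 0.6095 -0.0873  0.036 ]
side blu 42 323.6 189.1 v 186 192 [0.5664 0.0763 0.036 ]
side red 150 285.4 196.4 v 185 208 [0.506  0.0012 0.0675]
  u at 185 284.5
  u at 208 285.7142857142857
yel [ 0.6089 -0.0823  0.0314]
blu [0.5658 0.0813 0.0329]
red [0.5061 0.0029 0.0674]
dist 0.16918983248796343
c [ 5.87345077e-01 -4.75774396e-04  3.21943749e-02] r 0.08128301893481917
```

arm_command:
  rows:
    - [0.6, -48.5, -50.7, 5, 0, 0, -0.26]
    - [0.6, -48.5, -50.7, 5, 0, 0, -0.26]
    - [0.6, -48.5, -50.7, 5, 0, 0, -0.26]
    - [0.6, -48.5, -50.7, 5, 0, 0, -0.26]
    - [0.6, -48.5, -50.7, 5, 0, 0, -0.26]
    - [0.6, -48.5, -50.7, 5, 0, 0, -0.26]
    - [0.6, -48.5, -50.7, 5, 0, 0, -0.26]
    - [0.6, -48.5, -50.7, 5, 0, 0, -0.26]
    - [0.6, -48.5, -50.7, 5, 0, 0, -0.26]
    - [0.6, -48.5, -50.7, 5, 0, 0, -0.26]
    - [0.6, -48.5, -50.7, 5, 0, 0, -0.26]
    - [0.6, -48.5, -50.7, 5, 0, 0, -0.26]

```text
time: 1.1
tool_pos: [0.4113, 0.182, 0.1956]
tcp_rot: [-3.142, -0.0, 3.124]
force: [1.1, 0.8, -0.3]
gripper_width: 0.0512
grasp_force: 0.0
```

arm_command:
  rows:
    - [0.6, -9.6, -17.5, 1.5, 0, 0, 0]
    - [0.6, -9.6, -17.5, 1.5, 0, 0, 0]
    - [0.6, -9.6, -17.5, 1.5, 0, 0, 0]
    - [0.6, -9.6, -17.5, 1.5, 0, 0, 0]
    - [0.6, -9.6, -17.5, 1.5, 0, 0, 0]
    - [0.6, -9.6, -17.5, 1.5, 0, 0, 0]
    - [0.6, -9.6, -17.5, 1.5, 0, 0, 0]
    - [0.6, -9.6, -17.5, 1.5, 0, 0, 0]
    - [0.6, -9.6, -17.5, 1.5, 0, 0, 0]

```text
time: 1.85
tool_pos: [0.5031, 0.0089, 0.1806]
tcp_rot: [3.141, -0.001, 3.126]
force: [0.4, -0.3, -0.0]
gripper_width: 0.0511
grasp_force: 0.0
```

```bash
python3 - <<'E'
from h import *
st=env.state();f=env.grab_frame("wrist");cv2.imwrite("pics/w1.png",f["img"]);np.save("w1.npy",[f,st],allow_pickle=True)
print(st["tool_pos"],st["tcp_rot"],st["joints"].round(2),st["gripper_width"])
H=cv2.cvtColor(f["img"],cv2.COLOR_BGR2HSV)
for k,a,b,z in(("yel",(22,150,120),(35,255,255),.036),("blu",(100,150,80),(125,255,255),.036),("red",(0,150,60),(8,255,255),.095)):
    n,l,s,c=cv2.connectedComponentsWithStats(cv2.inRange(H,a,b))
    for i in range(1,n):
        if s[i,4]>60: print(k,s[i],c[i].round(1),ray(f,*c[i],z,st).round(4))
print("pred top",proj(f,[.5061,.0029,.095],st),"foot",proj(f,[.5061,.0029,.041],st),"hub",proj(f,[.5915,.0006,.045],st))
E
```

```text
[0.50307652 0.00894213 0.18064742] [ 3.14076973e+00 -8.89680119e-04  3.12618382e+00] [-0.06  0.49 -0.02  1.97  0.02  0.68  1.47] 0.05111426069386864
yel [ 581  235   57   47 1055] [600.3 252. ] [0.5818 0.307  0.036 ]
blu [379 232  18  17 201] [388.6 239.2] [0.5634 0.0845 0.036 ]
red [301 178  19  35 503] [310.6 196.3] [0.4981 0.0063 0.095 ]
pred top [306.56064874 206.01769764] foot [308.17299432 188.19758869] hub [307.83859697 269.08149075]
```

View pics/w1.png

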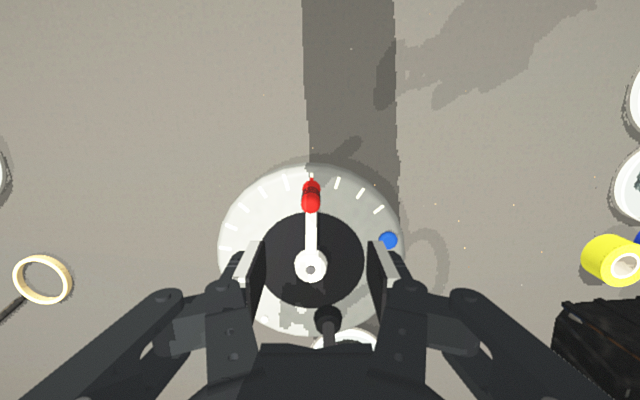

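The wrist picture shows the grip at (311,196), the hub at (311,267), and three ticks to the right before the blue stud at (388,239). So the lever stands at +0.28, yellow lies on the negative side, and the target is -0.56. Now I descend and close gently.

arm_command:
  rows:
    - [0.6, -0.3, -0.4, 4, 0, 0, 0]
    - [0.6, -0.3, -0.4, 8, 0, 0, 0]
    - [0.6, -0.3, -0.4, 11, 0, 0, 0]
    - [0.6, -0.3, -0.4, 12.4, 0, 0, 0]
    - [0.6, -0.3, -0.4, 12.4, 0, 0, 0]
    - [0.6, -0.3, -0.4, 12.4, 0, 0, 0]

```text
time: 2.4
tool_pos: [0.5061, 0.0045, 0.0565]
tcp_rot: [3.141, -0.002, 3.126]
force: [0.3, 0.0, -0.5]
gripper_width: 0.0511
grasp_force: 0.0
```

arm_command:
  newtons: 20
  rows:
    - [0.3, 0, 0, 0, 0, 0, 0]
    - [0.1, 0, 0, 0, 0, 0, 0]
    - [0.1, 0, 0, 0, 0, 0, 0]
    - [0.1, 0, 0, 0, 0, 0, 0]
    - [0.1, 0, 0, 0, 0, 0, 0]
    - [0.1, 0, 0, 0, 0, 0, 0]

```text
time: 2.9
tool_pos: [0.5077, 0.004, 0.0582]
tcp_rot: [3.141, 0.003, 3.124]
force: [-0.1, 1.9, 7.3]
gripper_width: 0.0156
grasp_force: 20.4
```

```bash
python3 - <<'E'
from h import *
st=env.state();print(st["tool_pos"],st["tcp_rot"],st["force"],st["gripper_width"],st["grasp_force"])
f=env.grab_frame("scene");cv2.imwrite("pics/s2.png",cv2.resize(f["img"][130:290,230:470],None,fx=3,fy=3))
E
```

```text
[0.50769604 0.00397011 0.05815101] [3.14063861e+00 2.58690955e-03 3.12415340e+00] [-0.09646817  1.90096654  7.32889121] 0.015645625595150994 20.42200141469948
```

View pics/s2.png

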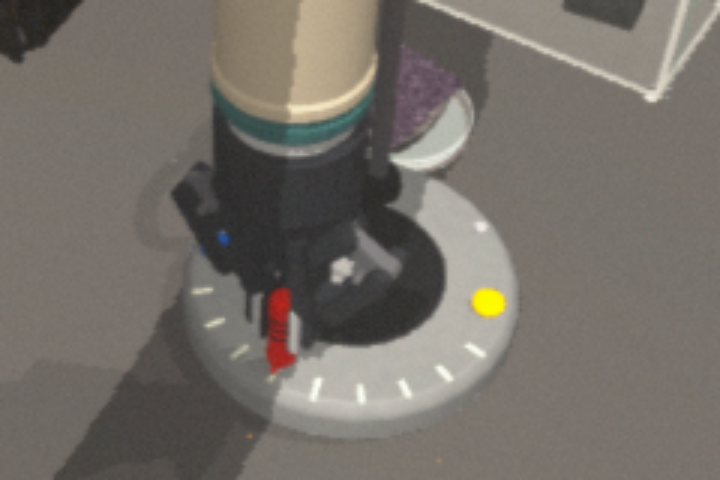

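The close-up shows the grip held, standing on the fourth tick from the blue side, with five ticks left towards yellow. Next is the first notch, moved along the arc.

arm_command:
  rows:
    - [0.1, -0.02, -0.6, 0, 0, 0, -0.07]
    - [0.1, -0.1, -1.2, 0, 0, 0, -0.14]
    - [0.1, -0.19, -1.8, 0, 0, 0, -0.21]
    - [0.1, -0.32, -2.36, 0, 0, 0, -0.28]
    - [0.1, -0.32, -2.36, 0, 0, 0, -0.28]
    - [0.1, -0.32, -2.36, 0, 0, 0, -0.28]
    - [0.1, -0.32, -2.36, 0, 0, 0, -0.28]
    - [0.1, -0.32, -2.36, 0, 0, 0, -0.28]
    - [0.1, -0.32, -2.36, 0, 0, 0, -0.28]
    - [0.1, -0.32, -2.36, 0, 0, 0, -0.28]

```text
time: 3.78
tool_pos: [0.5105, -0.0193, 0.0582]
tcp_rot: [3.141, 0.003, -2.879]
force: [-0.6, 3.5, 6.8]
gripper_width: 0.0153
grasp_force: 20.4
```

Force suggests it is slightly ahead of the notch centre, so I'll loosen and let it centre itself.

arm_command:
  rows:
    - [0.32, 0, 0, 0, 0, 0, 0]
    - [0.32, 0, 0, 0, 0, 0, 0]
    - [0.32, 0, 0, 0, 0, 0, 0]
    - [0.32, 0, 0, 0, 0, 0, 0]
    - [0.32, 0, 0, 0, 0, 0, 0]
    - [0.32, 0, 0, 0, 0, 0, 0]
    - [0.32, 0, 0, 0, 0, 0, 0]

```text
time: 4.37
tool_pos: [0.5094, -0.0205, 0.0567]
tcp_rot: [3.142, -0.0, -2.88]
force: [-0.4, -0.3, 0.6]
gripper_width: 0.027
grasp_force: 0.0
```

```bash
python3 - <<'E'
from h import *
st=env.state();f=env.grab_frame("wrist");cv2.imwrite("pics/w3.png",f["img"][60:400,140:500])
print(st["tool_pos"],st["force"])
H=cv2.cvtColor(f["img"],cv2.COLOR_BGR2HSV)
m=cv2.inRange(H,(0,150,60),(8,255,255));n,l,s,c=cv2.connectedComponentsWithStats(m)
for i in range(1,n):
    if s[i,4]>60: print(s[i],c[i].round(1))
g=st["tool_pos"]+[0,0,.019]
print(proj(f,g,st),ray(f,*c[1+np.argmax(s[1:,4])],.09,st))
E
```

```text
[ 0.50942755 -0.0204891   0.05665465] [-0.43009607 -0.28035644  0.56297782]
[ 301  221   39   87 2367] [319.3 268.9]
[313.20254626 271.02012574] [ 0.49963463 -0.02038598  0.09      ]
```

View pics/w3.png

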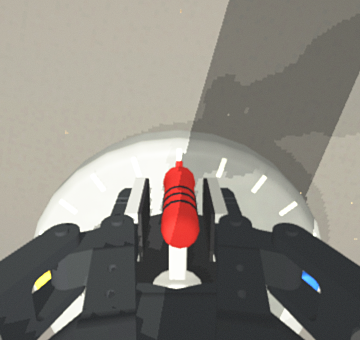

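The wrist crop shows the lever resting in notch 0, at (179,200) between the pads, about 1.4 mm towards blue from the pads' midline. I correct for that, grip, and take the second notch.

arm_command:
  rows:
    - [0.32, 0, 0.13, 0, 0, 0, 0]
    - [0.1, 0, 0.13, 0, 0, 0, 0]
    - [0.1, 0, 0.13, 0, 0, 0, 0]
    - [0.1, 0, 0.13, 0, 0, 0, 0]
    - [0.1, -0.02, -0.45, 0, 0, 0, -0.07]
    - [0.1, -0.08, -1.05, 0, 0, 0, -0.14]
    - [0.1, -0.19, -1.65, 0, 0, 0, -0.21]
    - [0.1, -0.33, -2.22, 0, 0, 0, -0.28]
    - [0.1, -0.33, -2.22, 0, 0, 0, -0.28]
    - [0.1, -0.33, -2.22, 0, 0, 0, -0.28]
    - [0.1, -0.33, -2.22, 0, 0, 0, -0.28]

```text
time: 5.33
tool_pos: [0.5181, -0.0407, 0.0567]
tcp_rot: [3.141, -0.0, -2.601]
force: [-0.7, 0.4, 1.0]
gripper_width: 0.0153
grasp_force: 20.3
```

arm_command:
  rows:
    - [0.32, 0, 0, 0, 0, 0, 0]
    - [0.32, 0, 0, 0, 0, 0, 0]
    - [0.32, 0, 0, 0, 0, 0, 0]
    - [0.32, 0, 0, 0, 0, 0, 0]
    - [0.32, 0, 0, 0, 0, 0, 0]
    - [0.32, 0, 0, 0, 0, 0, 0]
    - [0.32, 0, 0, 0, 0, 0, 0]

```text
time: 5.92
tool_pos: [0.5184, -0.041, 0.0567]
tcp_rot: [3.142, -0.0, -2.6]
force: [0.5, -0.4, 0.0]
gripper_width: 0.0275
grasp_force: 0.0
```

```bash
python3 - <<'E'
from h import *
st=env.state();f=env.grab_frame("wrist");cv2.imwrite("pics/w4.png",f["img"][60:400,140:500])
print(st["tool_pos"],st["force"])
H=cv2.cvtColor(f["img"],cv2.COLOR_BGR2HSV)
m=cv2.inRange(H,(0,150,60),(8,255,255));n,l,s,c=cv2.connectedComponentsWithStats(m)
for i in range(1,n):
    if s[i,4]>60: print(s[i],c[i].round(1))
E
```

```text
[ 0.51843695 -0.04101148  0.05671604] [ 0.52235671 -0.3788069   0.00396387]
[302 221  31  38 728] [316.8 239.9]
[ 298  253   39   54 1630] [316.9 281.1]
```

View pics/w4.png

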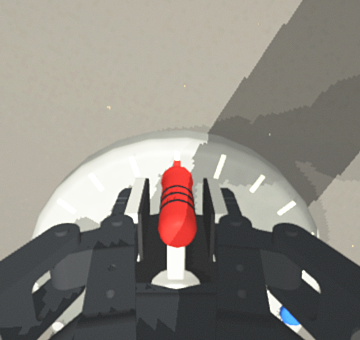

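The crop shows the lever centred between the pads at (177,200) in the second notch, with the force near zero. Now the third notch.

arm_command:
  rows:
    - [0.1, 0, 0, 0, 0, 0, 0]
    - [0.1, 0, 0, 0, 0, 0, 0]
    - [0.1, 0, 0, 0, 0, 0, 0]
    - [0.1, -0.02, -0.6, 0, 0, 0, -0.07]
    - [0.1, -0.08, -1.2, 0, 0, 0, -0.14]
    - [0.1, -0.19, -1.8, 0, 0, 0, -0.21]
    - [0.1, -0.33, -2.33, 0, 0, 0, -0.28]
    - [0.1, -0.33, -2.33, 0, 0, 0, -0.28]
    - [0.1, -0.33, -2.33, 0, 0, 0, -0.28]
    - [0.1, -0.33, -2.33, 0, 0, 0, -0.28]

```text
time: 6.8
tool_pos: [0.5329, -0.059, 0.0568]
tcp_rot: [3.141, -0.0, -2.321]
force: [-2.0, 1.2, 1.8]
gripper_width: 0.0154
grasp_force: 20.4
```

arm_command:
  rows:
    - [0.32, 0, 0, 0, 0, 0, 0]
    - [0.5, 0, 0, 0, 0, 0, 0]
    - [0.5, 0, 0, 0, 0, 0, 0]
    - [0.5, 0, 0, 0, 0, 0, 0]
    - [0.5, 0, 0, 0, 0, 0, 0]
    - [0.5, 0, 0, 0, 0, 0, 0]
    - [0.5, 0, 0, 0, 0, 0, 0]

```text
time: 7.38
tool_pos: [0.5333, -0.0593, 0.0567]
tcp_rot: [-3.142, 0.0, -2.32]
force: [0.0, 0.6, -0.0]
gripper_width: 0.0426
grasp_force: 0.0
```

arm_command:
  rows:
    - [0.5, 0, 0, -2, 0, 0, 0]
    - [0.5, 0, 0, -5, 0, 0, 0]
    - [0.5, 0, 0, -9, 0, 0, 0]
    - [0.5, 4, 0, -12, 0, 0, 0]
    - [0.5, 8, 0, -12, 0, 0, 0]
    - [0.5, 10, 0, -12, 0, 0, 0]
    - [0.5, 10, 0, -12, 0, 0, 0]
    - [0.5, 10, 0, -12, 0, 0, 0]
    - [0.5, 10, 0, -12, 0, 0, 0]
    - [0.5, 10, 0, -12, 0, 0, 0]

```text
time: 8.22
tool_pos: [0.4662, -0.1314, 0.1767]
tcp_rot: [-3.142, 0.001, -2.318]
force: [0.0, -0.2, -0.2]
gripper_width: 0.043
grasp_force: 0.0
```

```bash
python3 - <<'E'
from h import *
f=env.grab_frame("side");cv2.imwrite("pics/f5.png",cv2.resize(f["img"][150:290,230:430],None,fx=4,fy=4,interpolation=cv2.INTER_CUBIC))
c=f["img"][175:265,270:380];m=cv2.inRange(cv2.cvtColor(c,cv2.COLOR_BGR2HSV),(0,150,60),(8,255,255));ys,xs=np.nonzero(m)
p=ray(f,xs.mean()+270,ys.mean()+175,.0675);a=np.arctan2(p[1]-.001,p[0]-.591);print(p,"theta",(np.pi+.258-a+np.pi)%(2*np.pi)-np.pi)
E
```

```text
[ 0.53319586 -0.06441932  0.0675    ] theta -0.5891193593846484
```

View pics/f5.png

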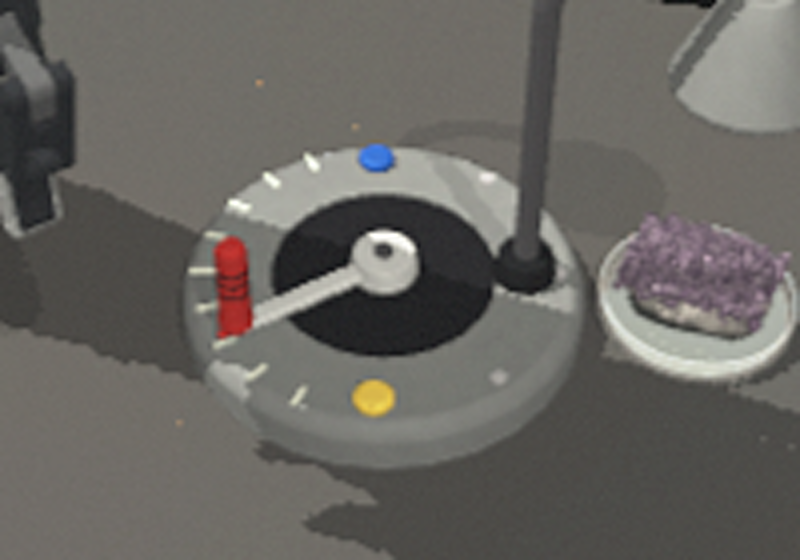

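The lever (foot at (235,330)) stands on the third tick from the yellow end, which is -0.56, and the gripper is clear of it.

```bash
python3 -c "
from rig import env
print(env.finish_job())"
```

```text
the job is handed in; nothing more can be done
None
```

The lever moved three notches towards the yellow stud, from +0.28 to -0.56, resting over half a second in each. It was then released, and the job was handed in with the gripper clear after about 8 s; no verdict came back.

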